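# Put the piled wire spools back on their dispensers

### The job

The wire spools were left piled on the bench after class: take the pile apart from the top and put all four spools back on their dispensers, each threaded over the spindle and sitting flat on the seat of its own dispenser - red, black and yellow wire on the foot of the same colour, the solder on the bare silver one. Lower each spool onto its seat gently rather than dropping it, do not tip any spool over, and leave the spray can and the flux tin where they stand.

Things in the scene. Friction and masses are not known exactly. Their poses are not given: they have to be found in the camera images.
- red_spool_mid (a point): Spool of thick red wire, red flanges, about 0.3 kg: a reel with two flat round flanges 66 mm across, 50 mm tall over all, wound to 61 mm between them, with an open bore 22 mm wide right through. It stands upright, axis vertical. The point is its centre, on its axis, half-way up (25 mm above its underside)
- black_spool_mid (a point): Spool of thick black wire, black flanges, about 0.3 kg: a reel with two flat round flanges 66 mm across, 50 mm tall over all, wound to 61 mm between them, with an open bore 22 mm wide right through. It stands upright, axis vertical. The point is its centre, on its axis, half-way up (25 mm above its underside)
- yellow_spool_mid (a point): Spool of yellow wire, yellow flanges, about 0.2 kg. It stands on the red or the black spool: a reel with two flat round flanges 54 mm across, 46 mm tall over all, wound to 50 mm between them, with an open bore 22 mm wide right through. It stands upright, axis vertical. The point is its centre, on its axis, half-way up (23 mm above its underside)
- solder_spool_mid (a point): Small spool of solder, bare grey metal all over, about 0.15 kg. It stands on top of the yellow spool: a reel with two flat round flanges 42 mm across, 44 mm tall over all, wound to 38 mm between them, with an open bore 22 mm wide right through. It stands upright, axis vertical. The point is its centre, on its axis, half-way up (22 mm above its underside)
- red_stand_seat (a point): Wire dispenser with a red foot, fixed: a flat foot 148 x 84 x 10 mm, a grey round seat (36 mm across, 4 mm high) on it, and a bare upright 6 mm steel spindle in the seat's middle, its tip 62 mm above the seat. The foot reaches 43 mm from the spindle towards its -x and 105 mm towards +x, where a 44 mm high wire eyelet stands. The point: centre of the seat's top, on the spindle's axis, 14 mm above the bench
- black_stand_seat (a point): Wire dispenser with a black foot, the same in form as the red one. The point is the centre of its seat's top, on the spindle's axis, 14 mm above the bench
- yellow_stand_seat (a point): Wire dispenser with a yellow foot, the same in form as the red one. The point is the centre of its seat's top, on the spindle's axis, 14 mm above the bench
- solder_stand_seat (a point): Solder dispenser with a bare silver-grey steel foot, the same in form as the red one. The point is the centre of its seat's top, on the spindle's axis, 14 mm above the bench
- spray_can_mid (a point): Bystander: upright blue and yellow spray can with a red cap, 52 mm across, 118 mm tall, loose. The point is on its axis, 56 mm above the bench
- flux_tin_mid (a point): Bystander: flat round tin with a green lid, 57 mm across, 26 mm tall, loose. The point is its centre, 13 mm above the bench
Not all that is in view belongs to the job. Of the things like the part that bears solder_spool_mid, leave any that is blue; of the rest the larger one is meant.

How it is judged (in metres and radians):
At the end, for the whole second after the job is handed in: Each of the four spools is threaded on the spindle of its own dispenser (axis within 12 mm of the spindle's), sits on the seat (height within 4 mm), stands level (within 0.1 rad) and is at rest; the spray can and the flux tin are within 20 mm of where they started (horizontal distance between red_spool_mid and red_stand_seat below 0.012 m and z of red_spool_mid in the frame of red_stand_seat between 0.021 and 0.029 m and angle between each of red_spool_mid, black_spool_mid, yellow_spool_mid, solder_spool_mid's own z axis and vertical below 0.1 rad and linear speed of each of red_spool, black_spool, yellow_spool, solder_spool below 0.02 m/s and horizontal distance between black_spool_mid and black_stand_seat below 0.012 m and z of black_spool_mid in the frame of black_stand_seat between 0.021 and 0.029 m and horizontal distance between yellow_spool_mid and yellow_stand_seat below 0.012 m and z of yellow_spool_mid in the frame of yellow_stand_seat between 0.019 and 0.027 m and horizontal distance between solder_spool_mid and solder_stand_seat below 0.012 m and z of solder_spool_mid in the frame of solder_stand_seat between 0.018 and 0.026 m and distance of each of spray_can_mid, flux_tin_mid from where it was at the start of the episode below 0.02 m); the robot touches nothing.
It fails at once if a spool is dropped or rammed down its spindle (faster than 0.5 m/s once the spindle is inside its bore) ((horizontal distance between red_spool_mid and red_stand_seat below 0.02 m and z of red_spool_mid in the frame of red_stand_seat below 0.08 m and linear speed of red_spool above 0.5 m/s) or (horizontal distance between black_spool_mid and black_stand_seat below 0.02 m and z of black_spool_mid in the frame of black_stand_seat below 0.08 m and linear speed of black_spool above 0.5 m/s) or (horizontal distance between yellow_spool_mid and yellow_stand_seat below 0.02 m and z of yellow_spool_mid in the frame of yellow_stand_seat below 0.078 m and linear speed of yellow_spool above 0.5 m/s) or (horizontal distance between solder_spool_mid and solder_stand_seat below 0.02 m and z of solder_spool_mid in the frame of solder_stand_seat below 0.077 m and linear speed of solder_spool above 0.5 m/s)).
It fails at once if a spool is tipped over (more than 45 degrees) (angle between any of red_spool_mid, black_spool_mid, yellow_spool_mid, solder_spool_mid's own z axis and vertical above 0.79 rad).
It fails at once if the spray can or the flux tin is moved by more than 20 mm or tipped over (distance of any of spray_can_mid, flux_tin_mid from where it was at the start of the episode above 0.02 m or angle between any of spray_can_mid, flux_tin_mid's own z axis and vertical above 0.5 rad).
It also fails if it takes over 112 s, if anything falls off the work surface, if the arm or the gripper's body presses on something with over 40 N, if the wrist force passes 120 N, or if a joint passes its speed limit or range.

### The arm

A 6-joint arm with a two-finger parallel gripper is mounted at the origin on the work surface. World frame = base frame: x ahead of the robot, y to its left, z up, the work surface at z = 0. Lengths are in mm, angles in rad, forces in N, time in s.
With the tool pointing down it reaches from about 400 to 925 mm from the base axis. Payload 12.5 kg.
Tool frame: the origin (TCP) lies on the front face of the gripper's body, between the roots of the fingers; the fingertips stand 78 mm ahead of it and the grasp point (between the pads) lies 59 mm ahead of it (env.nose_length is the distance from the TCP to the fingertips, in mm); z points along the fingers, y is the line along which they close (so a half turn about z gives the same grasp; the last joint's range is limited). The gripper opens to 95 mm and grips with 3 to 60 N. Pads are 20 mm wide; open, the fingers measure 119 mm over their backs; the gripper's body (75 mm by 180 mm) begins 59 mm behind the grasp point.
Start: joints at [1.048, 0.491, 1.559, -0, 1.092, -0.106], TCP at [253.005, 571.512, 292.261] pointing down, gripper open.
Joint ranges: [-3.1, 3.1], [-0.84, 2.19], [0.05, 2.79], [-1.13, 4.28], [0.06, 2.93], [-2.69, 2.69]. Speed limits (rad/s): [2.22, 2.22, 2.79, 3.14, 3.14, 3.14].

### API

Orientations are given as [roll, pitch, yaw] about the fixed x, y, z axes, in that order (R = Rz(yaw) Ry(pitch) Rx(roll)).
In Python, from cell import env gives the robot as it stands.
- The arm moves only by the tool jog_arm, never from a script. Its argument "motion" is a list of rows, each a list of 7 numbers: the turn, a rotation vector about the tool's x, y, z in degrees, then the shift along the tool's x, y, z in mm, then the finger opening in mm, from 0 to 95.1. In form: [[wx, wy, wz, x, y, z, hand], ...]. A call has 1 to 10 rows; each row shifts and turns the commanded pose from where the row before left it, along the tool's axes as they then stand; what a row does not reach is not made up. A row lasts 1/8 s, in which the tool goes at most 62.5 mm and 10.7 degrees, less where a joint would pass 70% of its speed; a pose out of reach is approached as far as the arm can. A call is refused whole if a number of a shift passes 62.5 or a number of a turn 10.7, either way. A call with a gripper value outside its range is refused whole. The fingers move at their own pace and stop on an object; the grip force is fixed at half the most. Time passes only in rows, so rows that do not move let the fingers close. It gives the time, the measured TCP pose, the force, the opening and the grip force at its end, in the units of the state.
- env.state(): the state, without advancing time (a new reading comes with each control period).
- env.read_camera(name): name is "side" or "top" or "wrist"; returns a dict with "color" (420x560x3 uint8, red, green, blue), "z_map" (420x560 float32, mm along the optical axis (not along the pixel's ray), 0 where there is no reading), "camera_matrix" (3x3 intrinsics, pixels), "k1" (the pictures are not rectified: a ray, as slopes to the right and down, at radius r is drawn at 1 + k1 r^2 times it, then the intrinsics apply), "world_to_cam" (4x4, takes a point from world to camera coordinates). Camera axes: x right, y up, looking along -z (the intrinsics and any distortion apply to the point x, -y, -z); pixel columns grow to the right and rows downward; lengths in mm; the calibration is good to about 2 mm. A picture is of the moment at which its call begins.
- env.job_done(): hands the job in; it is judged then, once.
Trained networks look in the newest picture that a camera, given by its name, has taken for a name from the list of things; names that differ only in an ending like _2 or _b are one class to them, and where a whole thing is asked for, a point or a joint stands for the part that bears it (a point fixed in the world has none). Each returns a list of dicts, best first, with "score" (0 to 1); they miss things now and then, are a little off and sometimes report something else, mostly with a low value. They report only what shows in the picture. A call takes as long as a camera call. They do not tell look-alikes from the thing itself.
- env.recognise(camera, thing): "location" ([column, row] in pixels, amid what is visible of it).
The state is a dict: "t": time; "joints": joint angles; "qvel": joint speeds; "tau": joint torques, N m; "eef_pos": TCP position; "tcp_rot": TCP orientation; "ft_force": force on the tool from outside, world axes, zero at the start; "moment": the same for the moment, N m; "opening": opening from 0.0 (shut) to 1.0 (fully open); "grip_force": force on a finger pad.
Only numpy, scipy, OpenCV 4.12 (cv2) and the standard library are available. Lean on these libraries where they do the work, as an engineer would, in place of code of your own. Each camera call takes 0.05 s, during which the arm holds its last target. There are 200 camera calls.

## Working session

There is one attempt and no reset: what is moved stays moved. The work goes in short steps, Python scripts to look and compute and a tool call to move; the robot and the scene stay as the last step left them, time stands still between calls to the robot, and variables do not carry over. Pictures are saved under pics/ and viewed, at most 14 in all, crops included, and the job is handed in when it is done.

Besides the shell and the picture viewer there is one more tool, called after "Emit:" as name([rows], argument=value, ...), one row to a line, values as JSON. jog_arm: Moves the arm, as the interface text tells. Its arguments: {"type":"object","properties":{"motion":{"type":"array"}},"required":["motion"]}

```bash
mkdir -p pics; ls
cat > h.py <<'E'
import numpy as np, cv2
from cell import env
def ray(c,px):
    K=c["camera_matrix"];u=cv2.undistortPoints(np.array([[px]],float),K,np.array([c["k1"],0,0,0,0.]))[0,0]
    return u
def pt(c,px,d=None):
    "world point of pixel at z_map depth"
    px=np.array(px,float)
    if d is None: d=c["z_map"][int(round(px[1])),int(round(px[0]))]
    u=ray(c,px); p=np.array([u[0]*d,-u[1]*d,-d,1])
    return (np.linalg.inv(c["world_to_cam"])@p)[:3]
def at_z(c,px,z):
    a=pt(c,px,100.);b=pt(c,px,1000.);return a+(b-a)*(z-a[2])/(b[2]-a[2])
def cloud(c):
    K=c["camera_matrix"];h,w=c["z_map"].shape
    g=np.stack(np.meshgrid(np.arange(w),np.arange(h)),-1).reshape(-1,1,2).astype(float)
    u=cv2.undistortPoints(g,K,np.array([c["k1"],0,0,0,0.]))[:,0]
    d=c["z_map"].reshape(-1)
    P=np.stack([u[:,0]*d,-u[:,1]*d,-d,np.ones_like(d)],1)@np.linalg.inv(c["world_to_cam"]).T
    P=P[:,:3];P[d==0]=np.nan
    return P.reshape(h,w,3)
def save(c,n,crop=None,f=1):
    i=c["color"][:,:,::-1]
    if crop: i=i[crop[1]:crop[3],crop[0]:crop[2]]
    cv2.imwrite("pics/"+n,cv2.resize(i,None,fx=f,fy=f,interpolation=cv2.INTER_CUBIC))
E
python3 - <<'E'
from h import *
print(env.state(), env.nose_length)
for n in("top","side"):
    c=env.read_camera(n);save(c,n+"1.png",f=1.4)
    C=cloud(c)
    for t in "red_spool_mid black_spool_mid yellow_spool_mid solder_spool_mid red_stand_seat black_stand_seat yellow_stand_seat solder_stand_seat spray_can_mid flux_tin_mid".split():
        for r in env.recognise(n,t)[:4]:
            l=r["location"];print(n,t,round(r["score"],2),np.round(l),np.round(pt(c,l)))
E
```

```text
pics
{'t': 0.0, 'joints': array([ 1.04842902e+00,  4.91548303e-01,  1.55947633e+00,  1.43958607e-05,
        1.09175432e+00, -1.05610217e-01]), 'qvel': array([-0.00132686,  0.00013378, -0.00041708, -0.0009235 ,  0.00026045,
       -0.00137851]), 'tau': array([-6.23500637e-04, -6.12625122e+01, -2.58183521e+01,  6.92400662e-02,
        4.82576201e-02, -1.35636601e-04]), 'eef_pos': array([252.8905031 , 571.35437457, 291.65944984]), 'tcp_rot': array([-3.14041431e+00, -1.37749380e-04,  2.72482884e+00]), 'ft_force': array([-0.190186  , -1.07614938,  0.18659212]), 'moment': array([-0.01470826,  0.01493263,  0.01647389]), 'grip_force': 0.0, 'opening': 0.9990174589757705} 77.60000000000001
top red_spool_mid 0.7 [376. 269.] [ 414. -216.   11.]
top black_spool_mid 0.7 [277. 255.] [452.  16.  96.]
top yellow_spool_mid 0.75 [288. 256.] [450.  -8.  93.]
top solder_spool_mid 0.65 [273. 218.] [540.  23.   6.]
top solder_spool_mid 0.54 [332. 271.] [ 411. -107.   43.]
top solder_spool_mid 0.52 [281. 271.] [417.   9. 139.]
top red_stand_seat 0.71 [324. 164.] [ 666. -103.   11.]
top black_stand_seat 0.8
[... 443 characters left out ...]
 [273. 177.] [583. 325.  16.]
side yellow_spool_mid 0.83 [230. 228.] [429. -18.  74.]
side solder_spool_mid 0.67 [223. 271.] [ 406. -116.   34.]
side solder_spool_mid 0.64 [228. 205.] [428. -13. 130.]
side solder_spool_mid 0.59 [208. 176.] [391. 335.  26.]
side solder_spool_mid 0.53 [270. 234.] [524.   5.  31.]
side red_stand_seat 0.7 [339. 269.] [ 658. -115.    8.]
side black_stand_seat 0.6 [278. 177.] [599. 340.   7.]
side black_stand_seat 0.17 [203. 177.] [379. 333.  25.]
side yellow_stand_seat 0.73 [337. 373.] [ 577. -384.   10.]
side solder_stand_seat 0.48 [230. 204.] [431. -15. 132.]
side spray_can_mid 0.9 [216. 186.] [408. 171.  78.]
side flux_tin_mid 0.53 [207. 176.] [388. 343.  22.]
```

View pics/top1.png

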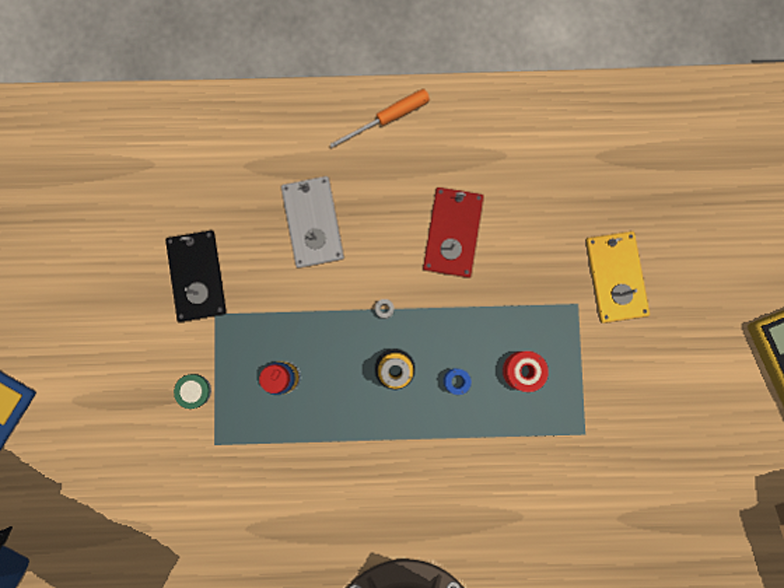

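View pics/side1.png

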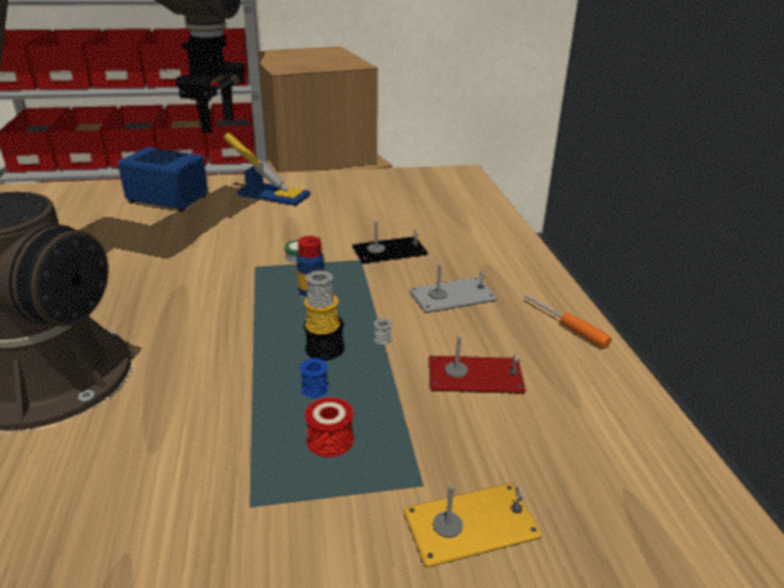

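Top picture, in native pixels:
- The pile is at (282,265): solder on yellow on black.
- The red spool stands alone at (376,265).
- The seats are black (140,209), silver (225,170), red (322,177) and yellow (444,210).

There are three candidates for the solder spool: blue at (327,272), small silver at (274,220), and silver on the pile at (282,265). The one on the pile fits, because it isn't blue and it's larger than the loose silver one. I'll confirm that in a crop while measuring.

Run:
```python
from h import *
c=env.read_camera("side");save(c,"crop.png",(190,160,310,340),3.3)
S=cloud(c);t=env.read_camera("top");T=cloud(t)
def circ(C,xy,r,z0,z1,name):
    with np.errstate(invalid='ignore'):
        m=(np.hypot(C[...,0]-xy[0],C[...,1]-xy[1])<r)&(C[...,2]>z0)&(C[...,2]<z1)
    P=C[m]
    if len(P)<5: print(name,len(P));return
    (a,b),R=cv2.minEnclosingCircle(P[:,:2].astype(np.float32))
    print(name,len(P),"mec",np.round([a,b,R],1),"mean",np.round(P.mean(0),1),"zmed",np.round(np.median(P[:,2]),1))
for n,C in(("top",T),("side",S)):
    circ(C,(435,-8),45,128,150,n+" solder top")
    circ(C,(435,-8),45,84,104,n+" yellow top")
    circ(C,(435,-8),45,40,58,n+" black top")
    circ(C,(420,-225),50,42,58,n+" red top")
    circ(C,(540,22),30,10,60,n+" small silver")
    circ(C,(411,-105),30,10,60,n+" blue")
    circ(C,(415,178),45,105,130,n+" can")
# seats by brightness: grey pixels within each foot in top image
hsv=cv2.cvtColor(t["color"],cv2.COLOR_RGB2HSV)
for nm,px in dict(black=(140,209),silver=(225,170),red=(322,177),yellow=(444,210)).items():
    p=at_z(t,px,14);print(nm,np.round(p),np.round(pt(t,px)))
    # spindle points in both clouds
    for n,C in(("top",T),("side",S)):
        with np.errstate(invalid='ignore'):
            m=(np.hypot(C[...,0]-p[0],C[...,1]-p[1])<35)&(C[...,2]>25)&(C[...,2]<90)
            f=(np.hypot(C[...,0]-p[0],C[...,1]-p[1])<140)&(C[...,2]>5)&(C[...,2]<16.5)
        P=C[m];print("  spindle",n,len(P),np.round(np.median(P,0),1) if len(P) else "", np.round(P.max(0),0) if len(P) else "")
        F=C[f][:,:2].astype(np.float32);print("  foot rect",np.round(np.array(cv2.minAreaRect(F)[0]),1),np.round(cv2.minAreaRect(F)[1:][0],1),round(cv2.minAreaRect(F)[2],1))
im=cv2.imread("pics/top1.png");P=t["color"][:,:,::-1]
cr=[cv2.resize(P[y-30:y+30,x-30:x+30],(260,260),interpolation=cv2.INTER_NEAREST) for x,y in((140,200),(225,165),(322,170),(444,205))]
cv2.imwrite("pics/stands.png",np.vstack([np.hstack(cr[:2]),np.hstack(cr[2:])]))
```

```text
top solder top 235 mec [428.8   4.4  20.8] mean [428.7   4.4 139.8] zmed 139.8
top yellow top 173 mec [430.5   4.1  26.8] mean [433.9   3.8  95.5] zmed 95.4
top black top 193 mec [432.8   5.2  32.9] mean [440.7   7.3  50.1] zmed 50.2
top red top 599 mec [ 422.9 -209.7   32.9] mean [ 422.9 -209.3   50. ] zmed 50.2
top small silver 106 mec [532.8  19.3  15.5] mean [533.1  19.2  32.2] zmed 32.6
top blue 213 mec [408.9 -97.2  20.7] mean [408.9 -97.1  41.9] zmed 43.7
top can 319 mec [423.5 192.3  21.6] mean [423.3 192.  112.3] zmed 112.0
side solder top 207 mec [427.8   4.8  22.1] mean [427.8   0.8 135.9] zmed 137.7
side yellow top 225 mec [429.7   1.8  27.1] mean [429.2 -11.   94.3] zmed 94.9
side black top 230 mec [432.1   2.9  33.6] mean [431.4 -13.9  49.3] zmed 49.2
side red top 657 mec [ 422.4 -209.9   34.4] mean [ 421.7 -212.8   48.6] zmed 48.9
side small silver 159 mec [533.5  17.2  16.6] mean [531.1  14.1  24.5] zmed 26.2
side blue 401 mec [408.2 -98.3  22.3] mean [ 407.9 -104.3   33.1] zmed 36.0
side can 127 mec [422.4 189.2  22.8] mean [422.  184.7 110.5] zmed 110.4
black [569. 
[... 261 characters left out ...]
30.]
  spindle top 17 [654.8 133.7  58.8] [657. 137.  75.]
  foot rect [654.8 135.1] [249.2 267.7] 50.9
  spindle side 39 [655.2 133.1  53.1] [658. 137.  74.]
  foot rect [685.9 138.3] [148.4  88.1] 8.5
red [634. -96.  14.] [631. -94.  33.]
  spindle top 13 [630.3 -95.1  62.8] [633. -93.  77.]
  foot rect [629.1 -90.1] [257.4 265.4] 55.1
  spindle side 53 [630.6 -98.3  50.7] [634. -95.  77.]
  foot rect [625.5 -87.9] [113.3 236.1] 65.6
yellow [ 547. -381.   14.] [ 546. -377.   24.]
  spindle top 25 [ 546.2 -378.7   54.8] [ 549. -378.   76.]
  foot rect [ 546.7 -376.8] [267.8 264.7] 10.3
  spindle side 82 [ 545.3 -384.4   52.5] [ 549. -381.   76.]
  foot rect [ 576.7 -379.2] [147.7  85.7] 6.8
```

View pics/crop.png

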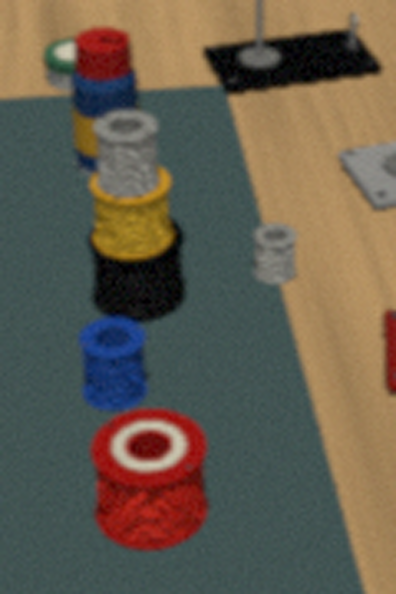

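View pics/stands.png

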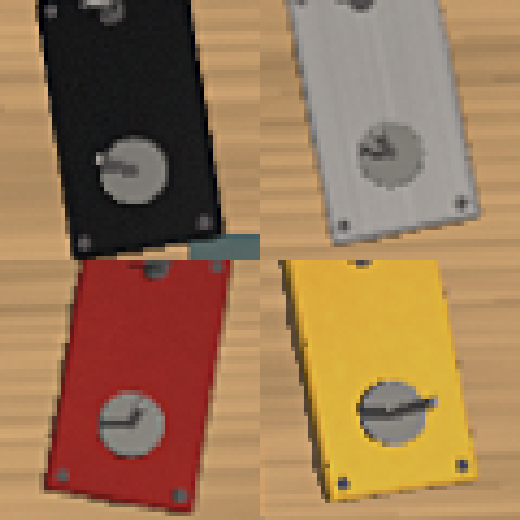

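The crop confirms it. The solder spool is the silver one on top of the yellow (the small loose one is about 31 mm across and 33 mm tall). It sits at (428.5, 4.5) with its top at z=140, which matches 50+46+44. All four stands are identified too. I'll turn the tool so that tool x = world y, tool y = world x and tool z = down.

Emit:
jog_arm([
  [0,0,9.45,0,0,0,65],
  [0,0,9.45,0,0,0,65],
  [0,0,9.45,0,0,0,65],
  [0,0,9.45,0,0,0,65],
  [0,0,9.45,0,0,0,65],
  [0,0,9.45,0,0,0,65],
  [0,0,9.4,0,0,0,65],
  [0,0,0,0,0,0,65],
])

```text
t: 2.2
eef_pos: [253.0, 571.5, 292.2]
tcp_rot: [3.142, -0.0, 1.572]
ft_force: [0.0, 0.2, -0.2]
opening: 0.682
grip_force: 0.0
```

Emit:
jog_arm([
  [0,0,0,-54,16.5,0,65],
  [0,0,0,-54,16.5,0,65],
  [0,0,0,-54,16.5,0,65],
  [0,0,0,-54,16.5,0,65],
  [0,0,0,-54,16.5,0,65],
  [0,0,0,-54,16.5,0,65],
  [0,0,0,-54,16.5,0,65],
  [0,0,0,-54,16.5,0,65],
  [0,0,0,-54,16.5,0,65],
  [0,0,0,-54,16.5,0,65],
])

```text
t: 3.45
eef_pos: [418.5, 29.7, 292.6]
tcp_rot: [3.141, -0.0, 1.576]
ft_force: [0.7, -0.4, 1.2]
opening: 0.685
grip_force: 0.0
```

Emit:
jog_arm([
  [0,0,0,-27,10.5,10,65],
  [0,0,0,0,0,0,65],
  [0,0,0,0,0,0,65],
])

```text
t: 3.82
eef_pos: [428.4, 5.1, 282.3]
tcp_rot: [-3.141, -0.0, 1.573]
ft_force: [-0.6, 0.6, 0.1]
opening: 0.682
grip_force: 0.0
```

Run:
```python
from h import *
print(env.state()["eef_pos"],env.state()["tcp_rot"],env.state()["joints"])
c=env.read_camera("wrist");save(c,"w1.png");C=cloud(c)
for r in env.recognise("wrist","solder_spool_mid"): print(r)
with np.errstate(invalid='ignore'):
  for z0,z1,n in((130,150,"solder"),(86,102,"yellow"),(42,58,"black")):
    m=(np.hypot(C[...,0]-430,C[...,1]-4)<45)&(C[...,2]>z0)&(C[...,2]<z1);P=C[m]
    if len(P)>4: print(n,cv2.minEnclosingCircle(P[:,:2].astype(np.float32)),np.median(P,0))
```

```text
[428.42567833   5.06639026 282.34696766] [-3.14140627e+00 -2.34939391e-04  1.57301113e+00] [-1.42690491e-01  2.25202047e-01  2.02601300e+00  2.64408114e-04
  8.90595980e-01 -1.45071633e-01]
{'location': [253.3, 269.5], 'score': 0.95}
{'location': [270.9, 212.7], 'score': 0.59}
{'location': [380.3, 168.1], 'score': 0.56}
solder ((429.5293273925781, 4.557842254638672), 21.161224365234375) [429.91735724   4.14387061 139.23136473]
yellow ((431.0311279296875, 4.398178577423096), 27.03484344482422) [432.85622709  18.35408738  95.4949826 ]
black ((433.5880126953125, 5.7486572265625), 32.913272857666016) [439.61121446  26.45031857  49.5209662 ]
```

View pics/w1.png

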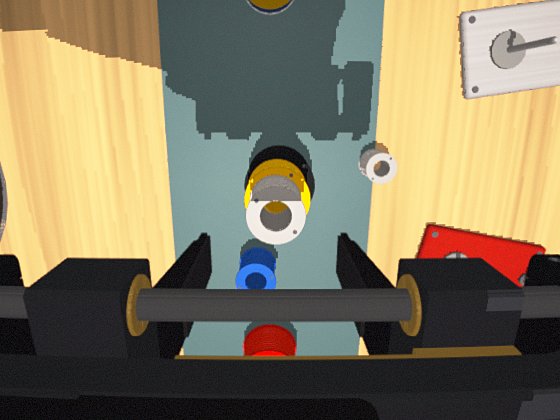

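The wrist view shows the silver spool on the yellow and black pile, centred at (276,217), with the fingers straddling it. All three cameras agree to about 1 mm, so I'm going down to grasp.

Emit:
jog_arm([
  [0,0,0,-0.5,0.8,30,65],
  [0,0,0,0,0,30,65],
  [0,0,0,0,0,28,65],
  [0,0,0,0,0,15,65],
  [0,0,0,0,0,0,65],
  [0,0,0,0,0,0,36],
  [0,0,0,0,0,0,36],
  [0,0,0,0,0,0,36],
  [0,0,0,0,0,0,36],
])

```text
t: 5.05
eef_pos: [429.7, 4.1, 179.7]
tcp_rot: [3.141, 0.0, 1.571]
ft_force: [-0.3, 0.8, 6.0]
opening: 0.417
grip_force: 30.0
```

Emit:
jog_arm([
  [0,0,0,0,0,-8,36],
  [0,0,0,0,0,-20,36],
  [0,0,0,0,0,-22,36],
  [0,0,0,10,18,0,36],
  [0,0,0,20,35,0,36],
  [0,0,0,25,43,0,36],
  [0,0,0,25,43,0,36],
  [0,0,0,25,43,0,36],
  [0,0,0,15,28,0,36],
  [0,0,0,10,16,0,36],
])

```text
t: 6.3
eef_pos: [656.4, 134.9, 229.1]
tcp_rot: [-3.141, 0.0, 1.572]
ft_force: [0.1, 0.7, -2.0]
opening: 0.419
grip_force: 30.0
```

Emit:
jog_arm([
  [0,0,0,0,0,0,36],
  [0,0,0,0,0,0,36],
])

```text
t: 6.55
eef_pos: [654.8, 133.8, 229.2]
tcp_rot: [-3.141, 0.0, 1.571]
ft_force: [-0.5, -1.1, -0.5]
opening: 0.411
grip_force: 30.0
```

Run:
```python
from h import *
print(env.state()["eef_pos"])
for n in("wrist","top"):
  c=env.read_camera(n);C=cloud(c)
  if n=="wrist": save(c,"w2.png")
  with np.errstate(invalid='ignore'):
   for z0,z1,nm in((11.5,17,"seat"),(25,76,"spindle"),(100,190,"held")):
    m=(np.hypot(C[...,0]-656,C[...,1]-134)<(22 if z0<100 else 30))&(C[...,2]>z0)&(C[...,2]<z1);P=C[m]
    if len(P)>4: print(n,nm,len(P),np.round(cv2.minEnclosingCircle(P[:,:2].astype(np.float32))[0],1),np.round(np.median(P,0),1))
```

```text
[654.75971233 133.79358548 229.22436181]
wrist seat 1049 [657.7 134.9] [657.5 137.1  13.3]
wrist spindle 159 [657.7 135.5] [657.4 137.2  59.4]
wrist held 7622 [655.9 141.1] [654.8 145.  179.6]
```

View pics/w2.png

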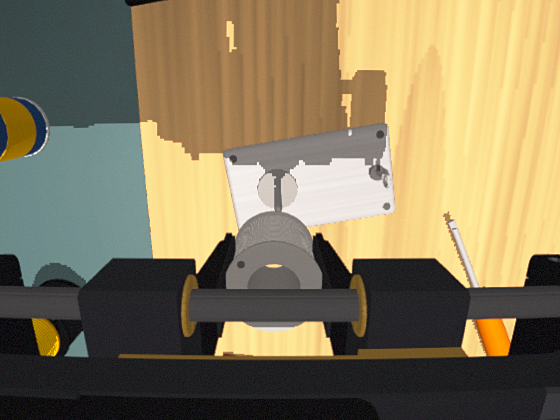

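The wrist view shows the held spool level at (273,280), with the spindle ahead of it. The wrist puts the spindle at (657.5,135.5) against (656,134.5) from the fixed cameras, which is well inside the 8 mm of bore play. Lowering.

Emit:
jog_arm([
  [0,0,0,1,2,15,36],
  [0,0,0,0,0,20,36],
  [0,0,0,0,0,20,36],
  [0,0,0,0,0,20,36],
  [0,0,0,0,0,18,36],
  [0,0,0,0,0,16,36],
  [0,0,0,0,0,11,36],
  [0,0,0,0,0,6,36],
  [0,0,0,0,0,2,36],
  [0,0,0,0,0,0,36],
])

```text
t: 7.9
eef_pos: [657.6, 135.2, 101.6]
tcp_rot: [3.141, -0.0, 1.571]
ft_force: [-0.4, 0.3, -1.1]
opening: 0.414
grip_force: 30.0
```

Emit:
jog_arm([
  [0,0,0,0,0,1.5,36],
  [0,0,0,0,0,1,36],
  [0,0,0,0,0,0,36],
])

```text
t: 8.28
eef_pos: [657.4, 135.2, 98.8]
tcp_rot: [3.142, -0.0, 1.571]
ft_force: [0.6, 0.1, -1.2]
opening: 0.419
grip_force: 30.0
```

Emit:
jog_arm([
  [0,0,0,0,0,0.7,36],
  [0,0,0,0,0,0.5,36],
  [0,0,0,0,0,0,36],
])

```text
t: 8.65
eef_pos: [657.5, 135.2, 97.8]
tcp_rot: [3.141, -0.0, 1.571]
ft_force: [-2.2, 0.2, 3.0]
opening: 0.416
grip_force: 30.0
```

Emit:
jog_arm([
  [0,0,0,0,0,0,50],
  [0,0,0,0,0,0,66],
  [0,0,0,0,0,0,66],
  [0,0,0,0,0,-15,66],
  [0,0,0,0,0,-35,66],
  [0,0,0,0,0,-40,75],
  [0,0,0,-22,-30,-30,80],
  [0,0,0,-22,-40,0,80],
  [0,0,0,-22,-40,0,80],
  [0,0,0,-22,-40,0,80],
])

```text
t: 9.9
eef_pos: [506.2, 46.6, 218.6]
tcp_rot: [3.14, -0.0, 1.571]
ft_force: [1.0, -0.1, -0.0]
opening: 0.841
grip_force: 0.0
```

Emit:
jog_arm([
  [0,0,0,-22,-40,0,80],
  [0,0,0,-15,-26,0,80],
  [0,0,0,-6,-10,0,80],
  [0,0,0,0,0,0,80],
  [0,0,0,0,0,0,80],
])

```text
t: 10.52
eef_pos: [432.5, 4.3, 217.7]
tcp_rot: [3.141, -0.0, 1.571]
ft_force: [0.5, -0.1, 1.0]
opening: 0.843
grip_force: 0.0
```

```bash
cat > look.py <<'E'
from h import *
import sys
def look(name,xy,r,zs):
    c=env.read_camera(name);C=cloud(c)
    with np.errstate(invalid='ignore'):
      for z0,z1 in zs:
        m=(np.hypot(C[...,0]-xy[0],C[...,1]-xy[1])<r)&(C[...,2]>z0)&(C[...,2]<z1);P=C[m]
        if len(P)>4:
            q=cv2.minEnclosingCircle(P[:,:2].astype(np.float32));print(name,(z0,z1),len(P),np.round(q[0],1),round(q[1],1),np.round(np.median(P,0),1))
    return c
E
python3 - <<'E'
from look import *
print(env.state()["eef_pos"])
c=look("top",(656,134),35,[(45,62),(64,80)]);save(c,"t2.png",(180,130,380,290),4)
look("side",(656,134),35,[(45,62),(64,80)])
for n in("top","side","wrist"): look(n,(431,4),45,[(86,102),(42,58)])
E
```

```text
[432.49787426   4.32316658 217.71379506]
top (45, 62) 213 [656.8 135.8] 22.0 [657.5 137.   57.7]
top (64, 80) 8 [655.8 134.5] 2.7 [655.1 134.3  74.4]
side (45, 62) 140 [655.3 133.2] 22.1 [653.3 127.8  55.6]
side (64, 80) 10 [655.1 133.6] 4.1 [655.2 131.   70.4]
side (86, 102) 285 [429.5   2.8] 29.2 [428.7  -1.6  94.6]
side (42, 58) 210 [431.5   2.8] 32.9 [433.1 -17.4  49.8]
wrist (86, 102) 4643 [431.1   4.2] 27.2 [430.8   4.9  95.4]
wrist (42, 58) 1800 [433.5   5.7] 33.0 [436.5  24.5  49.6]
```

The solder spool is seated: its top is at 57.7 mm (expected 58) and it's centred on the spindle. Yellow is next, at (431,4.3) with its top at 95.5.

Emit:
jog_arm([
  [0,0,0,0,-1.5,25,80],
  [0,0,0,0,0,30,80],
  [0,0,0,0,0,20,80],
  [0,0,0,0,0,8.5,80],
  [0,0,0,0,0,0,80],
  [0,0,0,0,0,0,48],
  [0,0,0,0,0,0,48],
  [0,0,0,0,0,0,48],
  [0,0,0,0,0,0,48],
  [0,0,0,0,0,0,48],
])

```text
t: 12.02
eef_pos: [430.3, 4.0, 134.3]
tcp_rot: [3.141, 0.0, 1.571]
ft_force: [1.8, 0.1, 5.2]
opening: 0.544
grip_force: 30.0
```

Emit:
jog_arm([
  [0,0,0,0,0,-8,48],
  [0,0,0,0,0,-25,48],
  [0,0,0,0,0,-30,48],
  [0,0,0,-15,4,-17,48],
  [0,0,0,-35,11,0,48],
  [0,0,0,-45,13,0,48],
  [0,0,0,-45,13,0,48],
  [0,0,0,-45,14,0,48],
  [0,0,0,-45,14,0,48],
  [0,0,0,-45,14,0,48],
])

```text
t: 13.28
eef_pos: [513.0, -272.3, 214.1]
tcp_rot: [-3.141, -0.001, 1.571]
ft_force: [-0.2, 0.6, -1.7]
opening: 0.55
grip_force: 30.0
```

Emit:
jog_arm([
  [0,0,0,-45,14,0,48],
  [0,0,0,-35,11,0,48],
  [0,0,0,-20,5,0,48],
  [0,0,0,-10,3,0,48],
  [0,0,0,0,0,0,48],
  [0,0,0,0,0,0,48],
])

```text
t: 14.02
eef_pos: [546.0, -380.0, 214.0]
tcp_rot: [-3.141, -0.001, 1.572]
ft_force: [-0.4, 1.6, -1.3]
opening: 0.551
grip_force: 30.0
```

Run:
```python
from look import *
print(env.state()["eef_pos"],env.state()["joints"])
c=look("wrist",(546.5,-381),25,[(11.5,17),(25,78)]);look("wrist",(546.5,-381),36,[(165,190)]);save(c,"w3.png")
```

```text
[ 545.98425271 -379.97045877  214.04064475] [-7.07282931e-01  6.26316022e-01  1.53239227e+00  2.32785585e-04
  9.83590772e-01 -7.08257192e-01]
wrist (11.5, 17) 779 [ 547.6 -381.8] 17.7 [ 547.9 -375.9   13.3]
wrist (25, 78) 9 [ 547.8 -379.9] 1.6 [ 547.8 -379.6   27.7]
wrist (165, 190) 8818 [ 546.5 -373.2] 34.2 [ 546.1 -369.2  175.2]
```

View pics/w3.png

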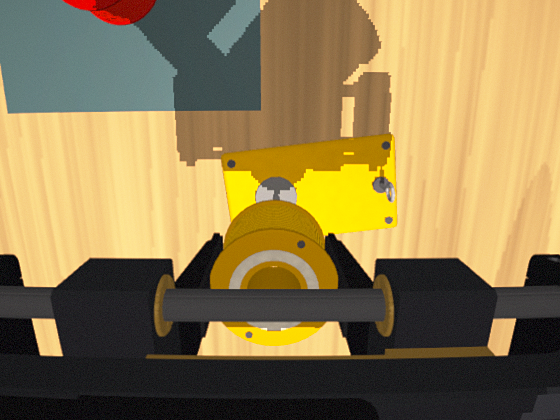

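The yellow spool is held level at (273,285), with the yellow seat ahead of it. The spindle is at about (547.3,-381). Lowering.

Emit:
jog_arm([
  [0,0,0,-1,1,15,48],
  [0,0,0,0,0,20,48],
  [0,0,0,0,0,20,48],
  [0,0,0,0,0,20,48],
  [0,0,0,0,0,18,48],
  [0,0,0,0,0,11,48],
  [0,0,0,0,0,6,48],
  [0,0,0,0,0,2,48],
  [0,0,0,0,0,0,48],
])

```text
t: 15.25
eef_pos: [547.3, -382.0, 102.4]
tcp_rot: [3.141, 0.0, 1.571]
ft_force: [0.2, -0.9, -2.2]
opening: 0.551
grip_force: 30.0
```

Emit:
jog_arm([
  [0,0,0,0,0,1.5,48],
  [0,0,0,0,0,1,48],
  [0,0,0,0,0,0.7,48],
  [0,0,0,0,0,0,48],
])

```text
t: 15.75
eef_pos: [547.1, -381.9, 98.8]
tcp_rot: [3.142, -0.0, 1.571]
ft_force: [-0.6, -0.3, -2.5]
opening: 0.548
grip_force: 30.0
```

Emit:
jog_arm([
  [0,0,0,0,0,0.7,48],
  [0,0,0,0,0,0.5,48],
  [0,0,0,0,0,0,48],
])

```text
t: 16.12
eef_pos: [547.3, -382.0, 98.3]
tcp_rot: [3.141, 0.001, 1.571]
ft_force: [-0.7, 0.8, 4.9]
opening: 0.547
grip_force: 30.0
```

Emit:
jog_arm([
  [0,0,0,0,0,0,65],
  [0,0,0,0,0,0,78],
  [0,0,0,0,0,0,78],
  [0,0,0,0,0,-15,78],
  [0,0,0,0,0,-35,80],
  [0,0,0,0,0,-40,85],
  [0,0,0,25,-15,-10,85],
  [0,0,0,40,-30,0,85],
  [0,0,0,40,-30,0,85],
  [0,0,0,40,-30,0,85],
])

```text
t: 17.38
eef_pos: [441.1, -235.8, 198.6]
tcp_rot: [3.14, 0.001, 1.571]
ft_force: [0.7, -0.1, -0.2]
opening: 0.89
grip_force: 0.0
```

Emit:
jog_arm([
  [0,0,0,20,-15,0,85],
  [0,0,0,7,-4.5,0,85],
  [0,0,0,0,0,0,85],
  [0,0,0,0,0,0,85],
])

```text
t: 17.88
eef_pos: [423.3, -210.7, 197.7]
tcp_rot: [3.141, 0.0, 1.571]
ft_force: [0.5, -0.6, 0.2]
opening: 0.893
grip_force: 0.0
```

Run:
```python
from look import *
print(env.state()["eef_pos"])
for n in("top","side"): look(n,(547,-381),40,[(48,66),(66,80)])
look("wrist",(422,-210),45,[(42,58)])
```

```text
[ 423.26361276 -210.72692659  197.73027656]
top (48, 66) 397 [ 547.1 -379.9] 27.4 [ 546.7 -379.5   60. ]
top (66, 80) 7 [ 547.3 -380.5] 2.6 [ 547.8 -379.6   73.4]
side (48, 66) 743 [ 546.4 -382.3] 27.5 [ 544.8 -386.    58.7]
side (66, 80) 21 [ 546.8 -383.6] 3.1 [ 545.7 -384.    71.6]
wrist (42, 58) 5920 [ 423.3 -209.6] 33.2 [ 423.2 -208.1   49.4]
```

Yellow is seated (top at 60, as expected). Grasping red next.

Emit:
jog_arm([
  [0,0,0,1,0,25,85],
  [0,0,0,0,0,30,85],
  [0,0,0,0,0,30,85],
  [0,0,0,0,0,18,85],
  [0,0,0,0,0,8.5,85],
  [0,0,0,0,0,0,85],
  [0,0,0,0,0,0,58],
  [0,0,0,0,0,0,58],
  [0,0,0,0,0,0,58],
  [0,0,0,0,0,0,58],
])

```text
t: 19.27
eef_pos: [422.9, -209.1, 86.6]
tcp_rot: [3.14, 0.001, 1.571]
ft_force: [-0.2, 0.4, 6.8]
opening: 0.676
grip_force: 30.0
```

Emit:
jog_arm([
  [0,0,0,0,0,-8,58],
  [0,0,0,0,0,-25,58],
  [0,0,0,0,0,-35,58],
  [0,0,0,0,0,-35,58],
  [0,0,0,8,15,-25,58],
  [0,0,0,18,34,0,58],
  [0,0,0,24,45,0,58],
  [0,0,0,24,45,0,58],
  [0,0,0,20,38,0,58],
  [0,0,0,13,22,0,58],
])

```text
t: 20.52
eef_pos: [622.6, -100.5, 213.9]
tcp_rot: [-3.141, -0.0, 1.572]
ft_force: [-0.2, -0.9, -4.3]
opening: 0.679
grip_force: 30.0
```

Emit:
jog_arm([
  [0,0,0,6,10,0,58],
  [0,0,0,0,0,0,58],
  [0,0,0,0,0,0,58],
])

```text
t: 20.9
eef_pos: [630.7, -96.4, 214.1]
tcp_rot: [-3.141, -0.0, 1.571]
ft_force: [0.0, 0.2, -3.2]
opening: 0.677
grip_force: 30.0
```

Run:
```python
from look import *
print(env.state()["eef_pos"])
c=look("wrist",(632,-96),25,[(11.5,17),(25,78)]);save(c,"w4.png")
look("top",(632,-96),25,[(11.5,17),(25,78)])
```

```text
[630.6863551  -96.41956355 214.14517165]
wrist (11.5, 17) 495 [633.5 -91. ] 17.1 [634.2 -86.3  13.2]
```

View pics/w4.png

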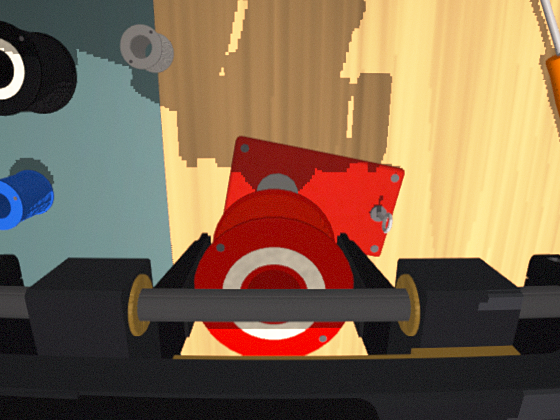

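The red spool is held level at (273,285) over the red foot. The visible rim of the seat agrees with about (632.5,-96.5). Lowering.

Emit:
jog_arm([
  [0,0,0,0.5,1.5,15,58],
  [0,0,0,0,0,20,58],
  [0,0,0,0,0,20,58],
  [0,0,0,0,0,20,58],
  [0,0,0,0,0,17,58],
  [0,0,0,0,0,10,58],
  [0,0,0,0,0,6,58],
  [0,0,0,0,0,2,58],
  [0,0,0,0,0,0,58],
])

```text
t: 22.12
eef_pos: [633.2, -95.4, 104.5]
tcp_rot: [3.141, 0.0, 1.571]
ft_force: [-0.0, 0.2, -3.4]
opening: 0.678
grip_force: 30.0
```

Emit:
jog_arm([
  [0,0,0,0,0,1.2,58],
  [0,0,0,0,0,0.8,58],
  [0,0,0,0,0,0.5,58],
  [0,0,0,0,0,0,58],
])

```text
t: 22.62
eef_pos: [633.0, -95.4, 101.6]
tcp_rot: [3.142, -0.0, 1.571]
ft_force: [0.1, -0.4, -4.6]
opening: 0.677
grip_force: 30.0
```

Emit:
jog_arm([
  [0,0,0,0,0,0.7,58],
  [0,0,0,0,0,0.6,58],
  [0,0,0,0,0,0,58],
])

```text
t: 23.0
eef_pos: [633.1, -95.3, 100.7]
tcp_rot: [3.141, 0.0, 1.571]
ft_force: [-1.0, 1.1, 2.2]
opening: 0.679
grip_force: 30.0
```

Emit:
jog_arm([
  [0,0,0,0,0,0,72],
  [0,0,0,0,0,0,88],
  [0,0,0,0,0,0,88],
  [0,0,0,0,0,-15,88],
  [0,0,0,0,0,-35,88],
  [0,0,0,0,0,-40,88],
  [0,0,0,12,-20,-10,88],
  [0,0,0,22,-45,0,88],
  [0,0,0,22,-45,0,88],
  [0,0,0,22,-45,0,88],
])

```text
t: 24.25
eef_pos: [476.6, -16.8, 201.3]
tcp_rot: [3.14, 0.0, 1.571]
ft_force: [0.2, 0.4, -0.8]
opening: 0.925
grip_force: 0.0
```

Emit:
jog_arm([
  [0,0,0,15,-30,0,88],
  [0,0,0,7,-15,0,88],
  [0,0,0,0,0,0,88],
  [0,0,0,0,0,0,88],
])

```text
t: 24.75
eef_pos: [434.2, 4.1, 200.6]
tcp_rot: [3.14, 0.0, 1.571]
ft_force: [0.5, 0.3, -0.1]
opening: 0.928
grip_force: 0.0
```

Run:
```python
from look import *
print(env.state()["eef_pos"])
for n in("top","side"): look(n,(632,-96),42,[(52,67),(68,80)])
for n in("wrist","side"): look(n,(433,5),45,[(42,58)])
```

```text
[434.24013777   4.14988903 200.55417359]
top (52, 67) 544 [631.9 -96.1] 33.2 [631.7 -95.6  63.7]
top (68, 80) 25 [628.9 -97.8] 29.4 [630.7 -93.   68.8]
side (52, 67) 493 [631.1 -96.2] 34.2 [ 628.9 -102.3   62.5]
side (68, 80) 10 [630.7 -98.6] 4.0 [630.5 -98.   72.2]
wrist (42, 58) 5800 [433.4   5.4] 33.1 [433.5   6.9  49.4]
side (42, 58) 388 [431.1   4.6] 34.3 [431.5   1.7  48.6]
```

Run:
```python
from look import *
c=env.read_camera("top");C=cloud(c)
def plane(xy,r,z0,z1,n):
    with np.errstate(invalid='ignore'): m=(np.hypot(C[...,0]-xy[0],C[...,1]-xy[1])<r)&(C[...,2]>z0)&(C[...,2]<z1)
    P=C[m];A=np.c_[P[:,:2]-xy,np.ones(len(P))];k=np.linalg.lstsq(A,P[:,2],rcond=None)[0]
    print(n,len(P),k,"std",(P[:,2]-A@k).std(),np.percentile(P[:,2],[2,25,50,75,98]).round(1))
plane((632,-96),34,55,76,"red");plane((656,134),21,50,66,"solder");plane((547,-381),26,52,68,"yellow")
save(c,"t4.png",(200,120,480,330),2.8)
```

```text
red 594 [-4.51275353e-03  5.18665931e-03  6.43483164e+01] std 2.211205988433247 [59.8 63.  64.3 65.8 68.6]
solder 184 [-1.03570518e-02 -1.02070894e-02  5.79318179e+01] std 2.24214117606082 [53.4 56.6 58.  59.4 62. ]
yellow 357 [-1.48607512e-02 -2.38288522e-03  6.01660233e+01] std 2.2716741870468136 [55.3 58.7 60.1 61.6 64.6]
```

View pics/t4.png

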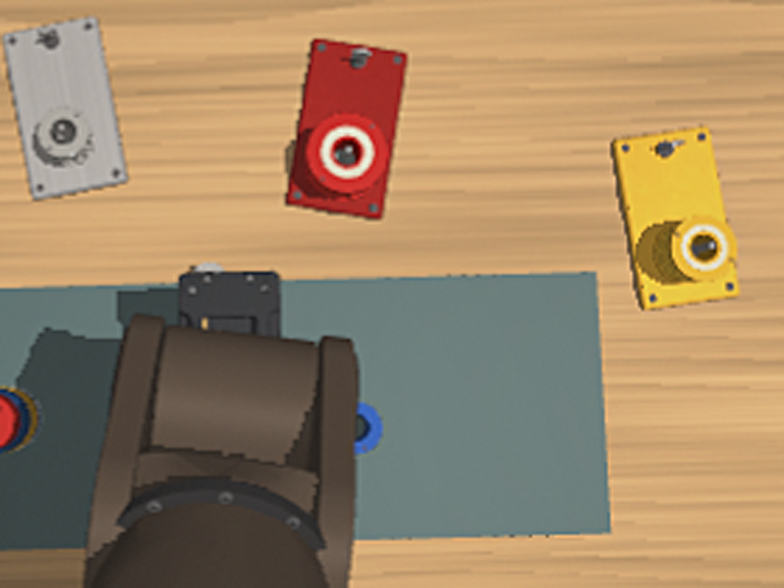

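Silver, red and yellow are all seated, level within 0.02 rad, with the spindle visible in each bore. Now black at (433.3,5.4).

Emit:
jog_arm([
  [0,0,0,1.2,-0.8,25,88],
  [0,0,0,0,0,30,88],
  [0,0,0,0,0,30,88],
  [0,0,0,0,0,20,88],
  [0,0,0,0,0,9,88],
  [0,0,0,0,0,0,88],
  [0,0,0,0,0,0,58],
  [0,0,0,0,0,0,58],
  [0,0,0,0,0,0,58],
  [0,0,0,0,0,0,58],
])

```text
t: 26.25
eef_pos: [432.5, 5.7, 86.8]
tcp_rot: [3.14, 0.0, 1.571]
ft_force: [0.4, -0.1, 7.1]
opening: 0.673
grip_force: 30.0
```

Emit:
jog_arm([
  [0,0,0,0,0,-8,58],
  [0,0,0,0,0,-25,58],
  [0,0,0,0,0,-35,58],
  [0,0,0,0,0,-35,58],
  [0,0,0,0,20,-35,58],
  [0,0,0,15,40,0,58],
  [0,0,0,35,40,0,58],
  [0,0,0,45,25,0,58],
  [0,0,0,45,10,0,58],
  [0,0,0,45,0,0,58],
])

```text
t: 27.5
eef_pos: [567.2, 192.2, 224.3]
tcp_rot: [-3.141, 0.0, 1.571]
ft_force: [0.4, -1.0, -2.6]
opening: 0.673
grip_force: 30.0
```

Emit:
jog_arm([
  [0,0,0,45,0,0,58],
  [0,0,0,45,0,0,58],
  [0,0,0,30,0,0,58],
  [0,0,0,16,0,0,58],
  [0,0,0,7,0,0,58],
  [0,0,0,0,0,0,58],
  [0,0,0,0,0,0,58],
])

```text
t: 28.38
eef_pos: [567.2, 332.9, 224.4]
tcp_rot: [-3.141, 0.0, 1.57]
ft_force: [0.4, 0.3, -2.6]
opening: 0.674
grip_force: 30.0
```

Run:
```python
from look import *
print(env.state()["eef_pos"])
c=look("wrist",(568,334),25,[(11.5,17),(25,78)]);save(c,"w5.png")
```

```text
[567.2412281  332.88176308 224.39181718]
wrist (11.5, 17) 623 [569.4 335.8] 17.7 [570.1 343.1  13.3]
```

View pics/w5.png

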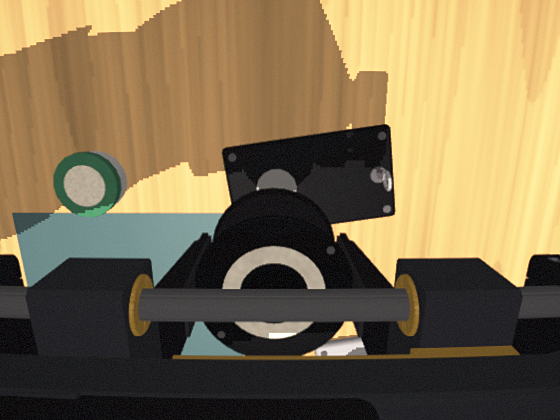

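The black spool is held level over the black foot, and the seat is at about (569,335). Lowering.

Emit:
jog_arm([
  [0,0,0,1.5,1.5,20,58],
  [0,0,0,0,0,22,58],
  [0,0,0,0,0,20,58],
  [0,0,0,0,0,20,58],
  [0,0,0,0,0,18,58],
  [0,0,0,0,0,12,58],
  [0,0,0,0,0,6,58],
  [0,0,0,0,0,2,58],
  [0,0,0,0,0,0,58],
])

```text
t: 29.55
eef_pos: [568.7, 335.4, 104.8]
tcp_rot: [3.141, -0.0, 1.571]
ft_force: [0.7, 0.4, -1.8]
opening: 0.671
grip_force: 30.0
```

Emit:
jog_arm([
  [0,0,0,0,0,1.2,58],
  [0,0,0,0,0,0.8,58],
  [0,0,0,0,0,0.5,58],
  [0,0,0,0,0,0,58],
])

```text
t: 30.05
eef_pos: [568.6, 335.3, 101.9]
tcp_rot: [3.142, -0.0, 1.571]
ft_force: [0.5, 0.7, -1.9]
opening: 0.669
grip_force: 30.0
```

Emit:
jog_arm([
  [0,0,0,0,0,0.7,58],
  [0,0,0,0,0,0.6,58],
  [0,0,0,0,0,0,58],
])

```text
t: 30.42
eef_pos: [568.6, 335.4, 100.9]
tcp_rot: [3.141, -0.0, 1.571]
ft_force: [-1.3, -1.3, 3.1]
opening: 0.671
grip_force: 30.0
```

Emit:
jog_arm([
  [0,0,0,0,0,0,72],
  [0,0,0,0,0,0,88],
  [0,0,0,0,0,0,88],
  [0,0,0,0,0,-15,88],
  [0,0,0,0,0,-35,88],
  [0,0,0,0,0,-40,88],
  [0,0,0,-20,0,-30,88],
  [0,0,0,-45,0,-20,88],
  [0,0,0,-45,0,0,88],
  [0,0,0,-45,0,0,88],
])

```text
t: 31.68
eef_pos: [568.5, 179.1, 242.0]
tcp_rot: [3.14, -0.0, 1.571]
ft_force: [0.2, -0.4, -0.4]
opening: 0.921
grip_force: 0.0
```

Emit:
jog_arm([
  [0,0,0,-30,0,0,88],
  [0,0,0,0,0,0,88],
  [0,0,0,0,0,0,88],
])

```text
t: 32.05
eef_pos: [568.7, 150.9, 241.2]
tcp_rot: [3.141, -0.0, 1.571]
ft_force: [0.1, 0.0, 0.7]
opening: 0.925
grip_force: 0.0
```

Run:
```python
from look import *
print(env.state()["eef_pos"])
c=env.read_camera("top");C=cloud(c);save(c,"t5.png",(90,110,490,310),2)
def plane(xy,r,z,n):
    with np.errstate(invalid='ignore'): m=(np.hypot(C[...,0]-xy[0],C[...,1]-xy[1])<r)&(abs(C[...,2]-z)<9)
    P=C[m];A=np.c_[P[:,:2]-xy,np.ones(len(P))];k=np.linalg.lstsq(A,P[:,2],rcond=None)[0]
    print(n,len(P),"tilt",k[:2].round(3),"top z",k[2].round(1),"want",z,"centre",np.round(cv2.minEnclosingCircle(P[:,:2].astype(np.float32))[0],1))
plane((632,-96),40,64,"red");plane((656,134),28,58,"solder");plane((547,-381),34,60,"yellow");plane((568.5,335),40,64,"black")
plane((423,192),35,115,"can");plane((409,345),40,26,"tin")
```

```text
[568.74499054 150.86069068 241.19251174]
red 591 tilt [-0.014 -0.002] top z 64.1 want 64 centre [631.9 -95.6]
solder 53 tilt [-0.026  0.138] top z 59.9 want 58 centre [658.1 124.1]
yellow 394 tilt [0.003 0.007] top z 59.9 want 60 centre [ 547.2 -380.5]
black 149 tilt [-0.014 -0.101] top z 66.4 want 64 centre [569.2 353. ]
can 0 tilt [0. 0.] top z 0.0 want 115 centre [0. 0.]
tin 45 tilt [-0.047 -0.258] top z 31.1 want 26 centre [412.3 360.5]
```

View pics/t5.png

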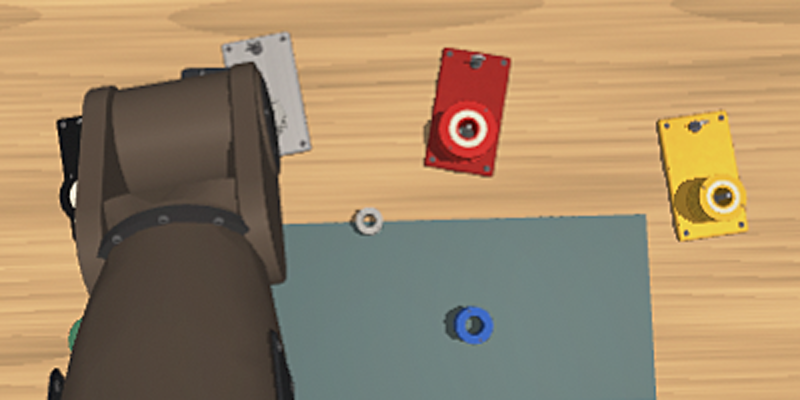

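The arm hides black, solder, the can and the tin in this view, so I'm moving it aside to check them.

Emit:
jog_arm([
  [0,0,0,-40,-10,0,88],
  [0,0,0,-45,-10,0,88],
  [0,0,0,-45,-10,0,88],
  [0,0,0,-45,-10,0,88],
  [0,0,0,-45,-10,0,88],
  [0,0,0,-45,-10,0,88],
  [0,0,0,-20,0,0,88],
  [0,0,0,0,0,0,88],
  [0,0,0,0,0,0,88],
])

```text
t: 33.22
eef_pos: [509.1, -133.5, 240.5]
tcp_rot: [-3.141, -0.0, 1.572]
ft_force: [-0.4, 0.1, -1.3]
opening: 0.925
grip_force: 0.0
```

Run:
```python
from look import *
print(env.state()["eef_pos"])
c=env.read_camera("top");C=cloud(c);save(c,"t6.png",(90,110,490,310),2)
def plane(xy,r,z,n):
    with np.errstate(invalid='ignore'): m=(np.hypot(C[...,0]-xy[0],C[...,1]-xy[1])<r)&(abs(C[...,2]-z)<9)
    P=C[m];A=np.c_[P[:,:2]-xy,np.ones(len(P))];k=np.linalg.lstsq(A,P[:,2],rcond=None)[0]
    print(n,len(P),"tilt",k[:2].round(3),"top z",k[2].round(1),"want",z,"centre",np.round(cv2.minEnclosingCircle(P[:,:2].astype(np.float32))[0],1))
plane((632,-96),40,64,"red");plane((656,134),28,58,"solder");plane((547,-381),34,60,"yellow");plane((568.5,335),40,64,"black")
plane((423,192),45,112,"can");plane((409,345),45,26,"tin")
```

```text
[ 509.08988396 -133.46134916  240.45834509]
red 574 tilt [-0.002  0.001] top z 64.0 want 64 centre [631.8 -95.5]
solder 211 tilt [-0.005 -0.01 ] top z 57.8 want 58 centre [656.  136.7]
yellow 391 tilt [ 0.005 -0.004] top z 60.1 want 60 centre [ 546.6 -379.9]
black 612 tilt [-0.007 -0.006] top z 63.8 want 64 centre [567.5 336.1]
can 327 tilt [0.034 0.019] top z 112.1 want 112 centre [423.3 192.4]
tin 489 tilt [0.002 0.003] top z 25.7 want 26 centre [404.7 342.2]
```

View pics/t6.png

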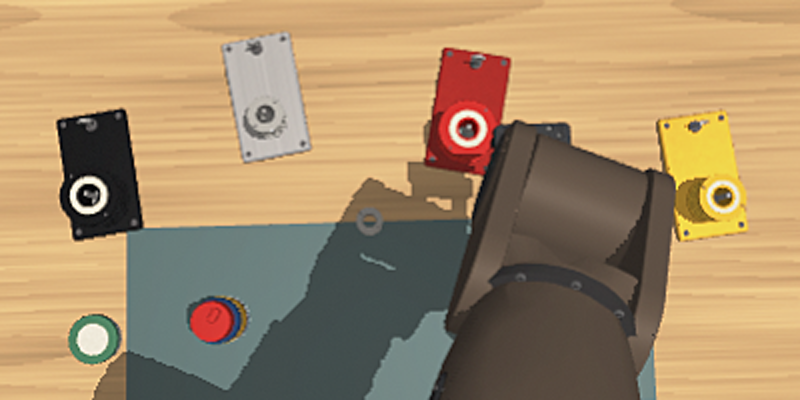

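All four spools are seated and level on their own spindles, at the expected heights. The can and the tin haven't moved, and the arm is clear. Handing in.

```bash
python3 -c "
from cell import env
print(env.job_done())"
```

```text
the job is handed in; nothing more can be done
None
```

I put all four spools back on their own dispensers and handed the job in at about 33 s of the 112 s allowed; the last camera check showed them seated and level, with the spray can and flux tin where they stood, but the hand-in gave no verdict.

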